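# Turn the drip tile over against the shelf's coved upstand

## Task

Two drip tiles lie on the laundry shelf in front of the low yellow upstand; one still has its plain white side up. Turn that one over: push its near edge towards the upstand so that the tile rides up and leans steeply against it by itself, then tip its top edge back towards you so that it falls flat on the shelf in front of the upstand, blue ribbed side up. Leave the other tile and the orange bottle where they are.

Things in the scene. Friction and masses are not known exactly. Their poses are not given: they have to be found in the camera images.
- tile: Tile to turn over: rigid plastic, 85 (x) x 100 (y) x 12 mm, 0.11-0.23 kg, white plain face, blue ribbed face. Starts flat, white up, edge 5-20 mm before the upstand's foot, square to it within 7 degrees, left or right of the other tile. Origin: centre of the blue face (underside at the start); z out through the white face (up at the start, down at the end); x towards the upstand.
- tile_done: The other drip tile, same size, blue ribbed side already up; about 0.24 m along the upstand from the first. It is loose and must stay where it is. Origin: centre of its underside, z up.
- upstand: Fixed slick yellow powder-coated lip, 460 mm long (y), 3 mm sheet. Origin: foot line, mid length; x away from robot. Face is coved: (x,z) = (0,0) (9,8) (16.5,17) (22.5,28), top edge (28,43) mm; free 100 mm behind. A tile with its near edge pushed to the foot line leans at 57 degrees and stays; its upper edge is then at (46,71) and can be pulled back from behind, above the lip.
- orange_bottle: Orange bottle with a white twist cap, screwed shut, 64 mm diameter, 170 mm tall, standing loose near the left (+y) end of the upstand; must stay where it is. Origin: centre of its underside, z up.
There are look-alikes about, which are no part of the job. Leave any brown or green look-alike of the tile alone.

How it is judged:
By the outcome, as a careful person would: the job done as asked, in the order asked, and still so for the second after the job is handed in, with the robot touching nothing.
It also fails if it takes over 42 s, if anything falls off the work surface, if the arm or the gripper's body presses on something with over 40 N, if the wrist force passes 120 N, or if a joint passes its speed limit or range.

## Robot

A 6-joint arm with a two-finger parallel gripper is mounted at the origin on the work surface. World frame = base frame: x ahead of the robot, y to its left, z up, the work surface at z = 0. Lengths are in m, angles in rad, forces in N, time in s.
With the tool pointing down it reaches from about 0.4 to 0.925 m from the base axis. Payload 12.5 kg.
Tool frame: the origin (TCP) lies on the centre line of the jaws, within the pads' length; the fingertips stand 22 mm ahead of it and the grasp point (between the pads) lies 3 mm ahead of it; x points along the fingers, z is the direction in which the jaws open and shut, and the axes are right-handed (so a half turn about x gives the same grasp; the last joint's range is limited). The gripper opens to 95 mm and grips with 3 to 60 N. Pads are 20 mm wide; open, the fingers measure 119 mm over their backs; the gripper's body (75 mm by 180 mm) begins 59 mm behind the grasp point.
Start: joints at [1.088, 0.491, 1.559, -0, 1.092, -0.106], TCP at [0.23, 0.581, 0.237] pointing down, gripper open.
Joint ranges: [-3.1, 3.1], [-0.84, 2.19], [0.05, 2.79], [-1.13, 4.28], [0.06, 2.93], [-2.69, 2.69]. Speed limits (rad/s): [2.22, 2.22, 2.79, 3.14, 3.14, 3.14].

## Interface

Orientations are given as a rotation vector (axis times angle).
In Python, from cell import ctrl gives the robot as it stands. The module is installed in compiled form; this text tells all that it offers.
- The arm moves only by the tool jog_arm, never from a script. Its argument "increments" is a list of rows, each an object with "delta_pos": the shift along the tool's x, y, z in cm, a list of three; "yaw": the turn about the tool's x in rad. A call has exactly 10 rows; each row shifts and turns the commanded pose from where the row before left it, along the tool's axes as they then stand; what a row does not reach is not made up. A row lasts 1/8 s, in which the tool goes at most 62.5 mm and 10.7 degrees, less where a joint would pass 70% of its speed; a pose out of reach is approached as far as the arm can. A call is refused whole if a number of a shift passes 6.25 or a number of a turn 0.188, either way. A call with a gripper value outside its range is refused whole. "grip" is the gripper command: -1 is fully open, 1 is shut, values between are in proportion, set as the call begins (left out, the last holds). The fingers move at their own pace and stop on an object; "newtons" is the grip in N (left out, the last holds). Time passes only in rows, so rows that do not move let the fingers close, or fill a call up. It gives the time, the measured TCP pose, the force and the opening at its end, in the units of the state.
- ctrl.state(): the state, without advancing time (a new reading comes with each control period).
- ctrl.snapshot(name): name is "scene" or "top" or "wrist"; returns a dict with "color" (384x512x3 uint8, blue, green, red), "fx", "fy", "cx", "cy" (pixels), "dist_coeffs" ([k1, k2, p1, p2, k3] as OpenCV has them; the pictures are not rectified), "view" (4x4, takes a point from world to camera coordinates). Camera axes: x right, y down, z forward; pixel columns grow to the right and rows downward; lengths in m; the calibration is good to about 2 mm. A picture is of the moment at which its call begins. There is no depth.
- ctrl.sign_off(): hands the job in, once; it reports no verdict.
The state is a dict: "clock": time; "joint_positions": joint angles; "qd": joint speeds; "tau": joint torques, N m; "tcp_pos": TCP position; "ee_rot": TCP orientation; "contact_force": force on the tool from outside, world axes, zero at the start; "ft_torque": the same for the moment, N m; "gripper_width": finger opening in m.
Only numpy, scipy, OpenCV 4.12 (cv2) and the standard library are available. Lean on these libraries where they do the work, as an engineer would, in place of code of your own. Each camera call takes 0.05 s, during which the arm holds its last target.

## Working session

There is one attempt and no reset: what is moved stays moved. The work goes in short steps, Python scripts to look and compute and a tool call to move; the robot and the scene stay as the last step left them, time stands still between calls to the robot, and variables do not carry over. Pictures are saved under pics/ and viewed, and the job is handed in when it is done.

Besides the shell and the picture viewer there is one more tool, called by a JSON object that holds its "api" and its "payload". jog_arm: Moves the arm, as the interface text tells. Its arguments: {"type":"object","properties":{"increments":{"type":"array"},"grip":{"type":"number"},"newtons":{"type":"number"}},"required":["increments"]}

```bash
mkdir -p pics
python3 - <<'E'
from cell import ctrl
import cv2,pickle
print(ctrl.state())
for n in ["scene","top","wrist"]:
    s=ctrl.snapshot(n); pickle.dump(s,open(f"pics/{n}0.pkl","wb")); cv2.imwrite(f"pics/{n}0.png",s["color"])
    print(n,s["fx"],s["cx"],s["cy"],s["dist_coeffs"],s["view"])
E
```

```text
{'clock': 0.0, 'joint_positions': array([ 1.08837479e+00,  4.91589204e-01,  1.55942447e+00, -1.31496626e-05,
        1.09170844e+00, -1.05629853e-01]), 'qd': array([-1.44625336e-03,  2.76185924e-05, -9.02976126e-04, -1.16191526e-03,
        5.58897154e-04,  8.03354935e-04]), 'tau': array([-2.29551013e-03, -6.12634134e+01, -2.58178318e+01,  6.90926844e-02,
        4.83141316e-02, -1.22524148e-04]), 'tcp_pos': array([0.22986339, 0.58097041, 0.23605192]), 'ee_rot': array([-0.92790875,  1.36523225,  0.92701257]), 'contact_force': array([0.11747361, 0.30696609, 0.2880072 ]), 'ft_torque': array([ 0.04258816, -0.01850031, -0.01131728]), 'gripper_width': 0.09508737859553497}
scene 411.5003766932839 246.02935204788113 188.91917764653508 [-0.10037049  0.          0.          0.          0.        ] [[ 0.3919571   0.91983015  0.01679684 -0.29245194]
 [ 0.66062615 -0.26870492 -0.70097843 -0.27506717]
 [-0.6402677   0.2858499  -0.71298465  1.32209593]
 [ 0.          0.          0.          1.        ]]
top 458.41691031735695 253.83734372214244 192.34932317190794 [0.00190978 0.         0.         0.         0.        ] [[-0.01306031 -0.99947587  0.02962126  0.10053854]
 [-0.99436292  0.00986474 -0.10557018  0.52480647]
 [ 0.10522264 -0.03083306 -0.99397058  0.92005086]
 [ 0.          0.          0.          1.        ]]
wrist 333.77158635903913 255.752379766572 192.16637291282962 [0.00413742 0.         0.         0.         0.        ] [[ 3.67679793e-01  9.29952425e-01 -2.37756341e-04 -6.24327983e-01]
 [ 9.03712477e-01 -3.57244849e-01  2.35965838e-01 -2.67835206e-02]
 [ 2.19352066e-01 -8.69747337e-02 -9.71761322e-01  3.88707183e-01]
 [ 0.00000000e+00  0.00000000e+00  0.00000000e+00  1.00000000e+00]]
```

View pics/scene0.png

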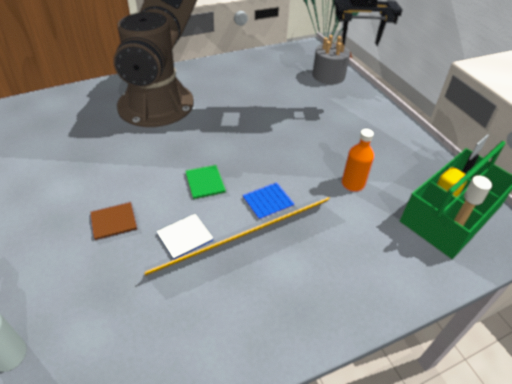

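View pics/top0.png

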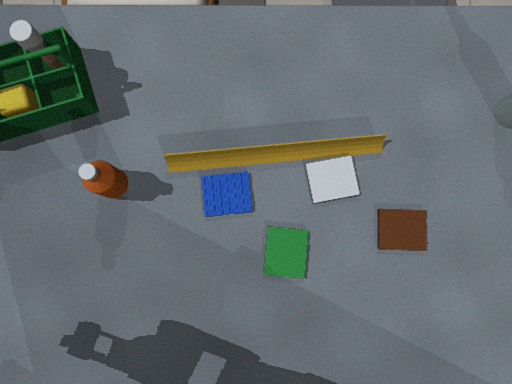

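View pics/wrist0.png

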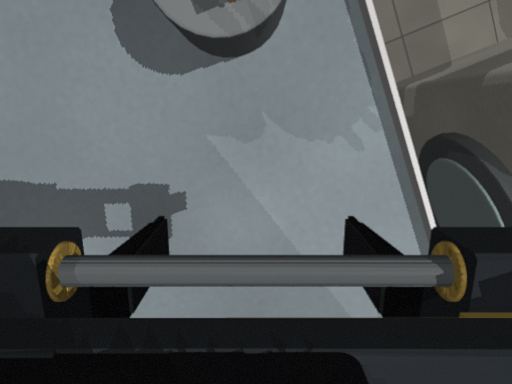

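The scene picture shows the white tile at (184,236), the blue one at (268,200), green at (205,181) and brown at (113,220). In the top picture they are at (332,179), (227,194), (287,252) and (402,230), and the bottle base is near (115,188). The candidates are the white tile (plain white, at the upstand: chosen), the blue tile (already done), and the green and brown look-alikes. The wrist camera sees none of them.

```bash
cat > h.py <<'E'
import cv2,numpy as np,pickle
def ray(s,uv):
    K=np.array([[s["fx"],0,s["cx"]],[0,s["fy"],s["cy"]],[0,0,1]]);V=np.array(s["view"])
    p=cv2.undistortPoints(np.array(uv,float).reshape(-1,1,2),K,np.array(s["dist_coeffs"])).reshape(-1,2)
    d=np.c_[p,np.ones(len(p))]@V[:3,:3]; o=-V[:3,:3].T@V[:3,3]
    return o,d
def onplane(s,uv,z):
    o,d=ray(s,uv); return o+d*((z-o[2])/d[:,2])[:,None]
def tri(s1,u1,s2,u2):
    o1,d1=ray(s1,[u1]);o2,d2=ray(s2,[u2]);d1=d1[0];d2=d2[0]
    A=np.c_[d1,-d2];t=np.linalg.lstsq(A,o2-o1,rcond=None)[0]
    a=o1+d1*t[0];b=o2+d2*t[1];return (a+b)/2,np.linalg.norm(a-b)
def biggest(m):
    c,_=cv2.findContours(m.astype(np.uint8),0,1);return max(c,key=cv2.contourArea)
def mask(s,n):
    h=cv2.cvtColor(s["color"],cv2.COLOR_BGR2HSV);H,S,V=[h[...,i].astype(int) for i in range(3)]
    return {"white":(S<25)&(V>185),"blue":(H>100)&(H<130)&(S>150),"yellow":(H>17)&(H<30)&(S>150),"orange":(H>3)&(H<14)&(S>180)&(V>100)}[n]
def quad(c):
    h=cv2.convexHull(c)
    for e in np.arange(2,15,.5):
        q=cv2.approxPolyDP(h,e,True)
        if len(q)<=4:break
    return q.reshape(-1,2)
def load(n): return pickle.load(open(f"pics/{n}.pkl","rb"))
def snap(ctrl,n,name):
    s=ctrl.snapshot(n);pickle.dump(s,open(f"pics/{name}.pkl","wb"));cv2.imwrite(f"pics/{name}.png",s["color"]);return s
E
python3 - <<'E'
from h import *
np.set_printoptions(precision=4,suppress=True)
T=load("top0");S=load("scene0")
roiT=np.zeros((384,512),bool);roiT[100:280,140:450]=1
roiS=np.zeros((384,512),bool);roiS[150:290,80:340]=1
for n,z in [("white",.012),("blue",.012),("yellow",.02)]:
    ct=biggest(mask(T,n)&roiT);cs=biggest(mask(S,n)&roiS)
    m=lambda c:np.array([cv2.moments(c)["m10"],cv2.moments(c)["m01"]])/cv2.moments(c)["m00"]
    print(n,cv2.contourArea(ct),cv2.contourArea(cs),"tri",tri(T,m(ct),S,m(cs)))
    print(" topctr plane",onplane(T,[m(ct)],z),"rect",cv2.minAreaRect(ct))
    qt=quad(ct);qs=quad(cs);print(qt.tolist(),qs.tolist());print(onplane(T,qt,z));print(onplane(S,qs,z))
    P=onplane(T,ct.reshape(-1,2),z)[:,:2].astype(np.float32);print(" rect world",cv2.minAreaRect(P*1000))
o=biggest(mask(T,"orange"));print(cv2.boundingRect(o))
o=biggest(mask(S,"orange"));print(cv2.boundingRect(o))
c=T["color"][110:220,150:400];cv2.imwrite("pics/crop0.png",cv2.resize(c,None,fx=3,fy=3,interpolation=2))
c=S["color"][170:290,130:340];cv2.imwrite("pics/crop0s.png",cv2.resize(c,None,fx=3,fy=3,interpolation=2))
E
```

```text
white 1711.5 3916.0 tri (array([ 0.5494, -0.058 ,  0.0614]), np.float64(0.008017424112537563))
 topctr plane [[ 0.5547 -0.072   0.012 ]] rect ((332.14007568359375, 178.73524475097656), (39.293540954589844, 46.21669006347656), 79.2156982421875)
[[350, 156], [358, 193], [314, 202], [306, 164]] [[128, 196], [182, 170], [251, 219], [174, 257]]
[[ 0.6031 -0.1116  0.012 ]
 [ 0.5239 -0.1257  0.012 ]
 [ 0.5058 -0.032   0.012 ]
 [ 0.5867 -0.0172  0.012 ]]
[[ 0.3877 -0.1675  0.012 ]
 [ 0.3473 -0.0146  0.012 ]
 [ 0.572   0.0867  0.012 ]
 [ 0.6082 -0.1122  0.012 ]]
 rect world ((554.8583374023438, -71.97126770019531), (83.385986328125, 97.40709686279297), 10.207823753356934)
blue 1816.0 952.5 tri (array([0.5265, 0.1523, 0.0054]), np.float64(0.00017424170560258501))
 topctr plane [[0.5258 0.1522 0.012 ]] rect ((226.08413696289062, 193.34158325195312), (40.099998474121094, 47.46327209472656), 84.2894058227539)
[[247, 172], [251, 211], [205, 215], [201, 176]] [[277, 184], [293, 203], [258, 217], [243, 196]]
[[0.5707 0.1079 0.012 ]
 [0.4884 0.1005 0.012 ]
 [0.4811 0.1962 0.012 ]
 [0.563  0.2044 0.01
[... 180 characters left out ...]
2972412109375), 5.0773491859436035)
yellow 3522.5 348.5 tri (array([0.6076, 0.0337, 0.0026]), np.float64(0.03294596738881034))
 topctr plane [[0.61   0.0504 0.02  ]] rect ((275.7013854980469, 152.48114013671875), (17.454710006713867, 221.09300231933594), 84.64418029785156)
[[385, 134], [381, 151], [171, 171], [165, 156]] [[327, 199], [145, 274], [147, 271]]
[[ 0.6485 -0.1861  0.02  ]
 [ 0.6119 -0.176   0.02  ]
 [ 0.5729  0.2659  0.02  ]
 [ 0.6046  0.2785  0.02  ]]
[[ 0.5904  0.2831  0.02  ]
 [ 0.6328 -0.1816  0.02  ]
 [ 0.6271 -0.1759  0.02  ]]
 rect world ((610.5210571289062, 44.79508972167969), (37.027652740478516, 466.63812255859375), 4.957411289215088)
(83, 161, 31, 32)
(92, 204, 43, 34)
```

View pics/crop0.png

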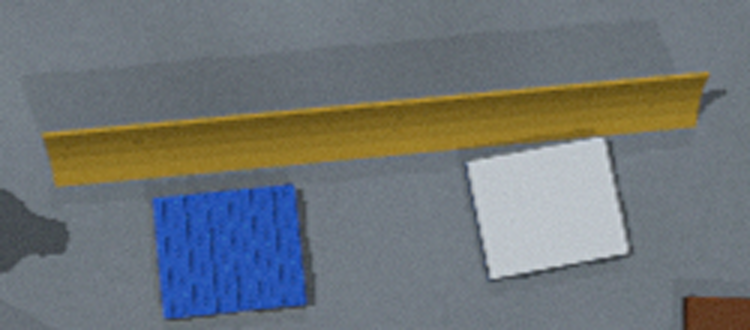

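View pics/crop0s.png

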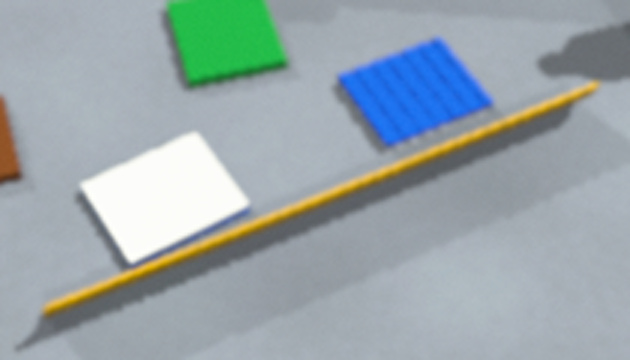

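The close crops confirm the choice: the plain white tile has its far edge just before the yellow lip, and the blue ribbed tile is to its left. The lip ends in the top picture are about foot (381,152)/(169,172) and top edge (386,134)/(165,154). I'll refine the numbers across both views.

Run:
```python
from h import *
np.set_printoptions(precision=4,suppress=True)
T=load("top0");S=load("scene0")
print("foot",onplane(T,[[381.3,152.5],[168.7,171.8]],0))
for a,b in [((386,134.3),(145,272.5)),((164.7,154.3),(328.8,198.3))]: print("topedge tri",tri(T,a,S,b), onplane(T,[a],.043))
h=cv2.cvtColor(S["color"],cv2.COLOR_BGR2HSV)
m=(h[...,2]>235)&(h[...,1]<40);r=np.zeros_like(m);r[200:270,140:230]=1
cs=biggest(m&r);qs=quad(cs);qt=np.array([[350,156],[358,193],[314,202],[306,164]]);print(qs.tolist())
P=onplane(S,qs,.012);print(P)
Pt=onplane(T,qt,.012)
for p,u in zip(Pt,qt):
    j=np.argmin(np.linalg.norm(P-p,axis=1));print(u,qs[j],tri(T,u,S,qs[j]))
b=cv2.minAreaRect(1000*P[:,:2].astype(np.float32));print(b)
mo=mask(S,"orange");mo[:, :330]=0;x,y,w,hh=cv2.boundingRect(biggest(mo));print("bottle",x,y,w,hh,onplane(S,[[x+w/2,y+hh-6]],0))
```

```text
foot [[ 0.6125 -0.1828  0.    ]
 [ 0.5743  0.2737  0.    ]]
topedge tri (array([ 0.6432, -0.1811,  0.0403]), np.float64(0.0008204756461446925)) [[ 0.6424 -0.1806  0.043 ]]
topedge tri (array([0.6045, 0.276 , 0.0393]), np.float64(0.00016611057440776944)) [[0.6038 0.2753 0.043 ]]
[[195, 215], [211, 237], [173, 256], [158, 231]]
[[ 0.5102 -0.0318  0.012 ]
 [ 0.5867 -0.0188  0.012 ]
 [ 0.6048 -0.1135  0.012 ]
 [ 0.5245 -0.126   0.012 ]]
[350 156] [173 256] (array([ 0.6034, -0.1127,  0.0096]), np.float64(0.0012058879208843231))
[358 193] [158 231] (array([ 0.5239, -0.1259,  0.0114]), np.float64(7.106775196894954e-05))
[314 202] [195 215] (array([ 0.5065, -0.0318,  0.0081]), np.float64(0.001824060312621513))
[306 164] [211 237] (array([ 0.5865, -0.018 ,  0.0113]), np.float64(0.0014481292858431274))
((557.2081909179688, -72.1544189453125), (81.33865356445312, 96.3598403930664), 8.871711730957031)
bottle 342 146 30 45 [[0.5619 0.3962 0.    ]]
```

```bash
cat > m.py <<'E'
import numpy as np
from scipy.spatial.transform import Rotation as R
th=0.0835;M=np.array([.5935,.0455,0]);u=np.array([np.cos(th),np.sin(th),0]);v=np.array([-np.sin(th),np.cos(th),0])
def W(a,b,z): return M+a*u+b*v+np.array([0,0,z])
def U(p): d=np.array(p)-M; return np.array([d@u,d@v,p[2]])
def info(st):
    r=R.from_rotvec(st["ee_rot"]).as_matrix();print("t",st["clock"],"upst",U(st["tcp_pos"]).round(4),"F",np.round(st["contact_force"],1),"w",round(float(st["gripper_width"]),4))
    return r
E
python3 - <<'E'
from m import *; from cell import ctrl
from h import load
np.set_printoptions(precision=4,suppress=True)
s=ctrl.state();r=info(s);print(r)
for sg in (1,-1):
    z=sg*v;c=r[:,2];print("yaw needed",sg,R.from_matrix(r.T@np.c_[[0,0,-1],np.cross(z,[0,0,-1]),z]).as_rotvec())
V=load("wrist0")["view"];o=-V[:3,:3].T@V[:3,3];print("cam in tool",r.T@(o-s["tcp_pos"]))
print(W(-.13,-.116,.025),W(-.13,-.116,.12))
E
```

```text
t 0.15 upst [-0.3177  0.564   0.2362] F [-0.2 -0.3  0.3] w 0.0953
[[-0.0004 -0.9299  0.3679]
 [-0.0007  0.3679  0.9299]
 [-1.      0.0001 -0.0008]]
yaw needed 1 [-0.4603 -0.0008 -0.0003]
yaw needed -1 [ 2.6813 -0.0004  0.0011]
cam in tool [-0.1477  0.0658 -0.0006]
[ 0.4736 -0.0809  0.025 ] [ 0.4736 -0.0809  0.12  ]
```

{"api": "jog_arm", "payload": {"increments": [{"delta_pos": [0, 0, 0], "yaw": -0.153}, {"delta_pos": [0, 0, 0], "yaw": -0.153}, {"delta_pos": [0, 0, 0], "yaw": -0.154}, {"delta_pos": [0, -1.5, -4.8], "yaw": 0}, {"delta_pos": [0, -1.5, -4.8], "yaw": 0}, {"delta_pos": [0, -1.5, -4.8], "yaw": 0}, {"delta_pos": [0, -1.5, -4.8], "yaw": 0}, {"delta_pos": [0, -1.5, -4.8], "yaw": 0}, {"delta_pos": [0, -1.5, -4.8], "yaw": 0}, {"delta_pos": [0, -1.5, -4.8], "yaw": 0}], "grip": -0.26, "newtons": 20}}

```text
clock: 1.4
tcp_pos: [0.3629, 0.2536, 0.2367]
ee_rot: [-1.27, 1.168, 1.27]
contact_force: [0.4, 0.3, 0.1]
gripper_width: 0.0602
```

```bash
cat > st.py <<'E'
from m import *; from cell import ctrl
r=info(ctrl.state());z=v
print("yaw err",R.from_matrix(r.T@np.c_[[0,0,-1],np.cross(z,[0,0,-1]),z]).as_rotvec().round(4))
E
python3 st.py
```

```text
t 1.4 upst [-0.2125  0.2266  0.2367] F [0.4 0.3 0.1] w 0.0602
yaw err [-0.      0.0001  0.0002]
```

{"api": "jog_arm", "payload": {"increments": [{"delta_pos": [0, -1.03, -4.28], "yaw": 0}, {"delta_pos": [0, -1.03, -4.28], "yaw": 0}, {"delta_pos": [0, -1.03, -4.28], "yaw": 0}, {"delta_pos": [0, -1.03, -4.28], "yaw": 0}, {"delta_pos": [0, -1.03, -4.28], "yaw": 0}, {"delta_pos": [0, -1.03, -4.28], "yaw": 0}, {"delta_pos": [0, -1.03, -4.28], "yaw": 0}, {"delta_pos": [0, -1.03, -4.28], "yaw": 0}, {"delta_pos": [5.0, 0, 0], "yaw": 0}, {"delta_pos": [5.0, 0, 0], "yaw": 0}]}}

```text
clock: 2.65
tcp_pos: [0.4732, -0.08, 0.1356]
ee_rot: [-1.27, 1.169, 1.268]
contact_force: [0.8, -0.8, -0.3]
gripper_width: 0.0597
```

```bash
python3 st.py
python3 - <<'E'
from h import *; from cell import ctrl
for n in ("top","wrist"): snap(ctrl,n,n+"1")
E
```

```text
t 2.65 upst [-0.1303 -0.115   0.1356] F [ 0.8 -0.8 -0.3] w 0.0597
yaw err [-0.0016 -0.0005  0.0015]
```

View pics/wrist1.png

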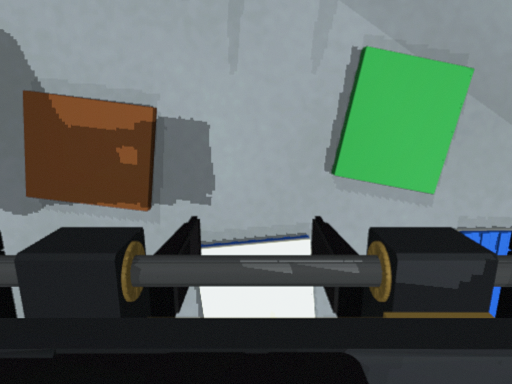

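View pics/top1.png

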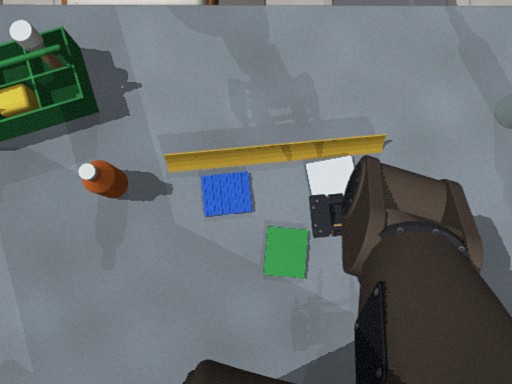

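The wrist picture shows the tile's near edge, with its blue side visible, running (200,244)–(310,236), centred between the fingers. The green tile at (400,120) and the brown one at (90,150) are clear of the fingers. The top picture shows the other objects unmoved. I'll descend and begin pushing.

{"api": "jog_arm", "payload": {"increments": [{"delta_pos": [4.5, 0, 0.1], "yaw": 0}, {"delta_pos": [4.5, 0, 0], "yaw": 0}, {"delta_pos": [1.5, 0, 0], "yaw": 0}, {"delta_pos": [0.5, 0, 0], "yaw": 0}, {"delta_pos": [0, 0, 0], "yaw": 0}, {"delta_pos": [0, -0.6, 0], "yaw": 0}, {"delta_pos": [0, -0.6, 0], "yaw": 0}, {"delta_pos": [0, -0.6, 0], "yaw": 0}, {"delta_pos": [0, -0.4, 0], "yaw": 0}, {"delta_pos": [0, 0, 0], "yaw": 0}]}}

```text
clock: 4.0
tcp_pos: [0.4951, -0.0764, 0.0265]
ee_rot: [-1.27, 1.169, 1.27]
contact_force: [-0.3, -0.2, -0.9]
gripper_width: 0.0597
```

```bash
python3 st.py
python3 - <<'E'
from h import *; from cell import ctrl
s=snap(ctrl,"scene","scene2");cv2.imwrite("pics/scene2c.png",cv2.resize(s["color"][120:300,80:350],None,fx=2.8,fy=2.8))
E
```

```text
t 4.0 upst [-0.1082 -0.1133  0.0265] F [-0.3 -0.2 -0.9] w 0.0597
yaw err [-0.0001  0.0001  0.    ]
```

View pics/scene2c.png

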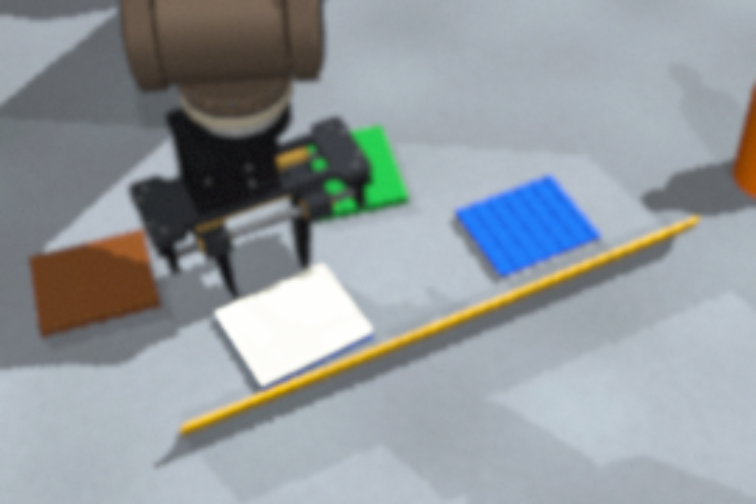

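The scene crop shows the fingers at (235,290) and (305,265), just at the tile's near edge, with nothing disturbed. I'll lower the fingers slightly and push.

{"api": "jog_arm", "payload": {"increments": [{"delta_pos": [0.15, 0, -0.3], "yaw": 0}, {"delta_pos": [0, -0.8, 0], "yaw": 0}, {"delta_pos": [0, -0.8, 0], "yaw": 0}, {"delta_pos": [0, -0.8, 0], "yaw": 0}, {"delta_pos": [0, -0.8, 0], "yaw": 0}, {"delta_pos": [0, -0.8, 0], "yaw": 0}, {"delta_pos": [0, -0.8, 0], "yaw": 0}, {"delta_pos": [0, -0.7, 0], "yaw": 0}, {"delta_pos": [0, -0.6, 0], "yaw": 0}, {"delta_pos": [0, 0, 0], "yaw": 0}]}}

```text
clock: 5.3
tcp_pos: [0.5566, -0.0744, 0.0252]
ee_rot: [-1.271, 1.168, 1.269]
contact_force: [-0.0, 0.7, 0.7]
gripper_width: 0.0596
```

```bash
python3 st.py
python3 - <<'E'
from h import *; from cell import ctrl
s=snap(ctrl,"scene","scene3");cv2.imwrite("pics/scene3c.png",cv2.resize(s["color"][120:300,80:350],None,fx=2.8,fy=2.8))
E
```

```text
t 5.3 upst [-0.0467 -0.1164  0.0252] F [-0.   0.7  0.7] w 0.0596
yaw err [-0.0002 -0.0003  0.0011]
```

View pics/scene3c.png

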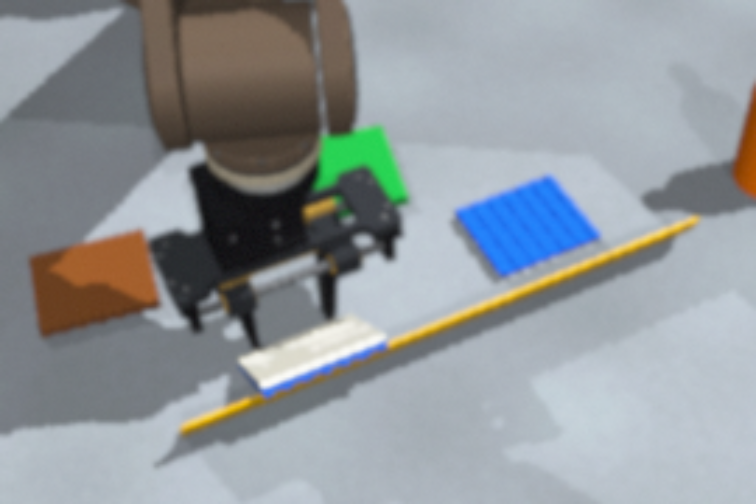

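The tile is square to the upstand and riding up: its white face is foreshortened at (310,350), with a blue rim visible above the lip. I'll keep pushing gently.

{"api": "jog_arm", "payload": {"increments": [{"delta_pos": [0, -0.5, 0], "yaw": 0}, {"delta_pos": [0, -0.5, 0], "yaw": 0}, {"delta_pos": [0, -0.4, 0], "yaw": 0}, {"delta_pos": [0, -0.3, 0], "yaw": 0}, {"delta_pos": [0, -0.3, 0], "yaw": 0}, {"delta_pos": [0, -0.2, 0], "yaw": 0}, {"delta_pos": [0, 0, 0], "yaw": 0}, {"delta_pos": [0, 0, 0], "yaw": 0}, {"delta_pos": [0, 0, 0], "yaw": 0}, {"delta_pos": [0, 0, 0], "yaw": 0}]}}

```text
clock: 6.6
tcp_pos: [0.5779, -0.0726, 0.0252]
ee_rot: [-1.27, 1.168, 1.27]
contact_force: [-0.2, 0.1, -0.1]
gripper_width: 0.0601
```

```bash
python3 st.py
python3 - <<'E'
from h import *; from cell import ctrl
s=snap(ctrl,"scene","scene4");cv2.imwrite("pics/scene4c.png",cv2.resize(s["color"][190:280,130:250],None,fx=6,fy=6,interpolation=2))
E
```

```text
t 6.6 upst [-0.0254 -0.1164  0.0252] F [-0.2  0.1 -0.1] w 0.0601
yaw err [-0.0003  0.      0.0003]
```

View pics/scene4c.png

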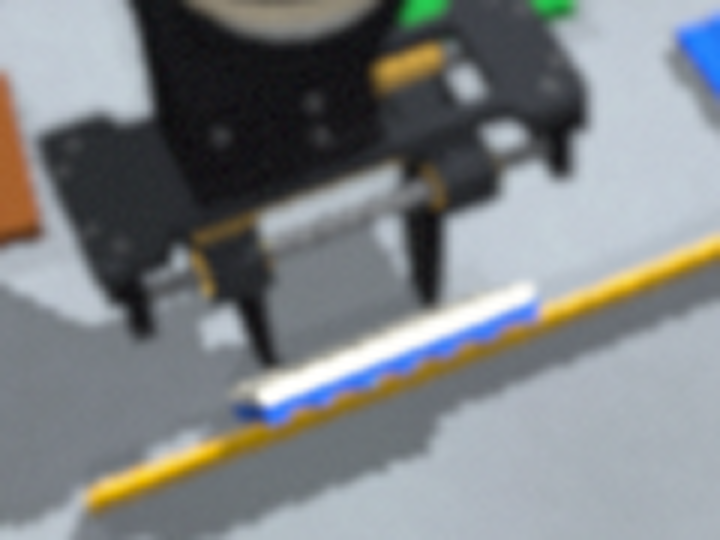

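```bash
cat > pr.py <<'E'
from h import *; from m import *
import sys
def proj(s,P):
    K=np.array([[s["fx"],0,s["cx"]],[0,s["fy"],s["cy"]],[0,0,1]]);V=s["view"]
    return cv2.projectPoints(np.array(P,float),V[:3,:3],V[:3,3],K,np.array(s["dist_coeffs"]))[0].reshape(-1,2)
E
python3 - <<'E'
from pr import *
s=load("scene4")
for ph in (45,50,53,57):
    p=np.deg2rad(ph)
    # far lower edge on lip profile approx: report for near edge at foot minus d
    d={45:-.016,50:-.010,53:-.006,57:0}[ph]
    a=[d+.085*np.cos(p),.085*np.sin(p)];b=[a[0]-.012*np.sin(p),a[1]+.012*np.cos(p)]
    print(ph,(proj(s,[W(a[0],-.166,a[1]),W(a[0],-.066,a[1]),W(b[0],-.166,b[1]),W(b[0],-.066,b[1])])-[130,190]).round(1)*6)
E
```

```text
45 [[272.4 420.6]
 [540.  313.2]
 [261.  387.6]
 [528.6 281.4]]
50 [[271.8 413.4]
 [540.  306. ]
 [259.2 379.8]
 [528.  273.6]]
53 [[271.2 409.8]
 [540.6 301.8]
 [258.6 376.2]
 [528.  269.4]]
57 [[271.2 406.2]
 [541.8 298.2]
 [258.  372.6]
 [528.6 266.4]]
```

{"api": "jog_arm", "payload": {"increments": [{"delta_pos": [0, -0.2, 0], "yaw": 0}, {"delta_pos": [0, -0.2, 0], "yaw": 0}, {"delta_pos": [0, -0.2, 0], "yaw": 0}, {"delta_pos": [0, 0, 0], "yaw": 0}, {"delta_pos": [0, 0, 0], "yaw": 0}, {"delta_pos": [0, 0, 0], "yaw": 0}, {"delta_pos": [0, 0, 0], "yaw": 0}, {"delta_pos": [0, 0, 0], "yaw": 0}, {"delta_pos": [0, 0, 0], "yaw": 0}, {"delta_pos": [0, 0, 0], "yaw": 0}]}}

```text
clock: 7.9
tcp_pos: [0.5839, -0.0721, 0.0251]
ee_rot: [-1.27, 1.169, 1.27]
contact_force: [-1.0, 1.0, -0.5]
gripper_width: 0.0597
```

```bash
python3 st.py
python3 - <<'E'
from h import *; from cell import ctrl
s=snap(ctrl,"scene","scene5");cv2.imwrite("pics/scene5c.png",cv2.resize(s["color"][190:280,130:250],None,fx=6,fy=6,interpolation=2))
s=snap(ctrl,"wrist","wrist5")
E
```

```text
t 7.9 upst [-0.0194 -0.1164  0.0251] F [-1.   1.  -0.5] w 0.0597
yaw err [-0.0003  0.0001  0.0001]
```

View pics/scene5c.png

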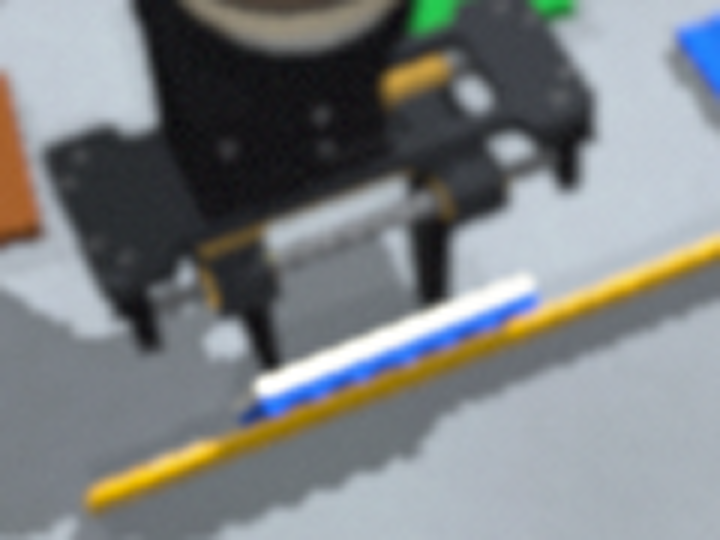

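View pics/wrist5.png

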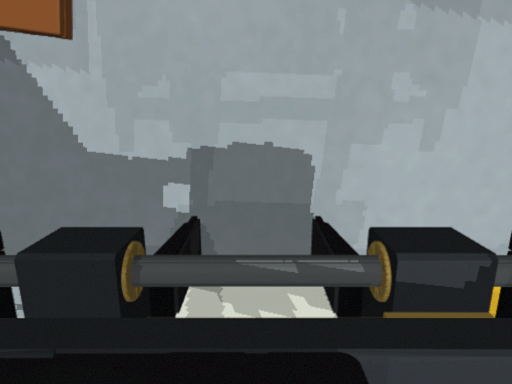

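The tile is now at about 50° by comparison with projected corners: the white rim runs (255,382)–(525,275), where a full lean should give (258,373)–(529,266). I'll push a few more millimetres.

{"api": "jog_arm", "payload": {"increments": [{"delta_pos": [0, -0.2, 0], "yaw": 0}, {"delta_pos": [0, -0.2, 0], "yaw": 0}, {"delta_pos": [0, 0, 0], "yaw": 0}, {"delta_pos": [0, 0, 0], "yaw": 0}, {"delta_pos": [0, 0, 0], "yaw": 0}, {"delta_pos": [0, 0, 0], "yaw": 0}, {"delta_pos": [0, 0, 0], "yaw": 0}, {"delta_pos": [0, 0, 0], "yaw": 0}, {"delta_pos": [0, 0, 0], "yaw": 0}, {"delta_pos": [0, 0, 0], "yaw": 0}]}}

```text
clock: 9.25
tcp_pos: [0.5852, -0.0717, 0.0248]
ee_rot: [-1.267, 1.172, 1.276]
contact_force: [-13.7, -3.9, 5.7]
gripper_width: 0.0599
```

```bash
python3 st.py
python3 - <<'E'
from h import *; from cell import ctrl
s=snap(ctrl,"scene","scene6");cv2.imwrite("pics/scene6c.png",cv2.resize(s["color"][190:280,130:250],None,fx=6,fy=6,interpolation=2))
E
```

```text
t 9.25 upst [-0.018  -0.1161  0.0248] F [-13.7  -3.9   5.7] w 0.0599
yaw err [-0.0002  0.0014 -0.0062]
```

View pics/scene6c.png

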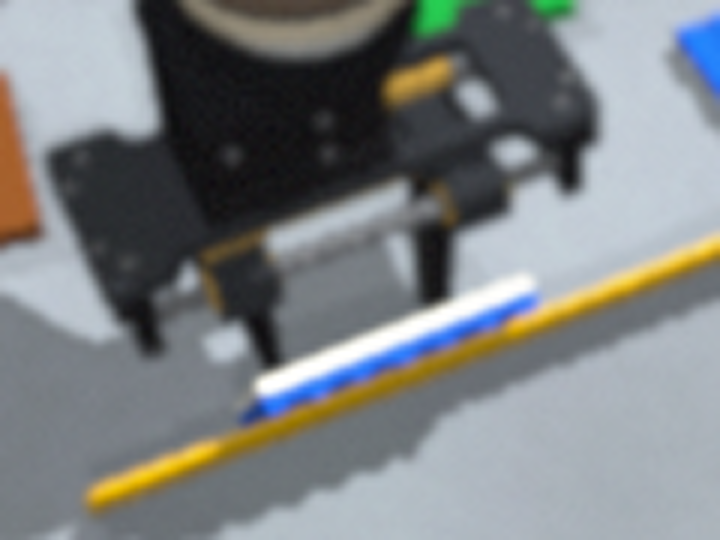

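The measured force is 14 N and the tile has stopped against the foot, so it is fully leaned. I'll back off and see whether it stays by itself.

{"api": "jog_arm", "payload": {"increments": [{"delta_pos": [0, 0.2, 0], "yaw": 0}, {"delta_pos": [0, 0.3, 0], "yaw": 0}, {"delta_pos": [0, 1, 0], "yaw": 0}, {"delta_pos": [0, 2, 0], "yaw": 0}, {"delta_pos": [0, 3, 0], "yaw": 0}, {"delta_pos": [0, 3, 0], "yaw": 0}, {"delta_pos": [-4, 0, 0], "yaw": 0}, {"delta_pos": [-6, 0, 0], "yaw": 0}, {"delta_pos": [-4, 0, 0], "yaw": 0}, {"delta_pos": [0, 0, 0], "yaw": 0}]}}

```text
clock: 10.55
tcp_pos: [0.494, -0.0799, 0.1678]
ee_rot: [-1.274, 1.166, 1.265]
contact_force: [-0.3, -0.1, -1.4]
gripper_width: 0.0601
```

```bash
python3 st.py
python3 - <<'E'
from h import *; from cell import ctrl
s=snap(ctrl,"scene","scene7");cv2.imwrite("pics/scene7c.png",cv2.resize(s["color"][190:280,130:250],None,fx=6,fy=6,interpolation=2))
s=snap(ctrl,"top","top7");cv2.imwrite("pics/top7c.png",cv2.resize(s["color"][100:220,250:410],None,fx=5,fy=5,interpolation=2))
E
```

```text
t 10.55 upst [-0.1097 -0.1166  0.1678] F [-0.3 -0.1 -1.4] w 0.0601
yaw err [-0.0002 -0.0021  0.0056]
```

View pics/scene7c.png

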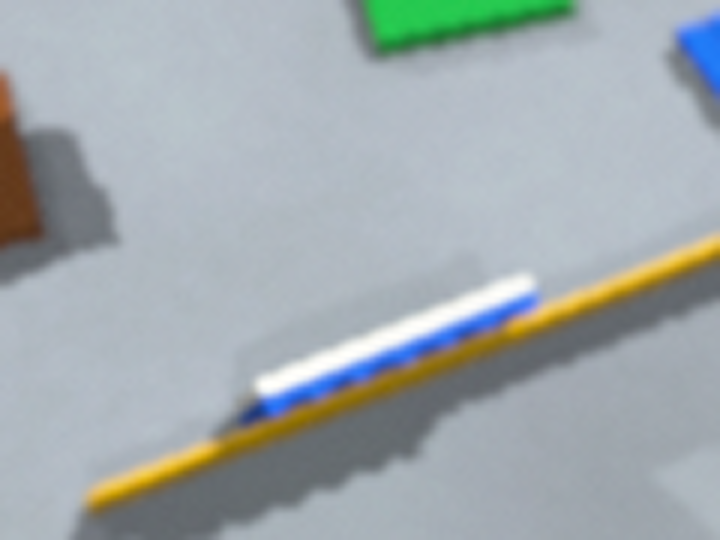

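View pics/top7c.png

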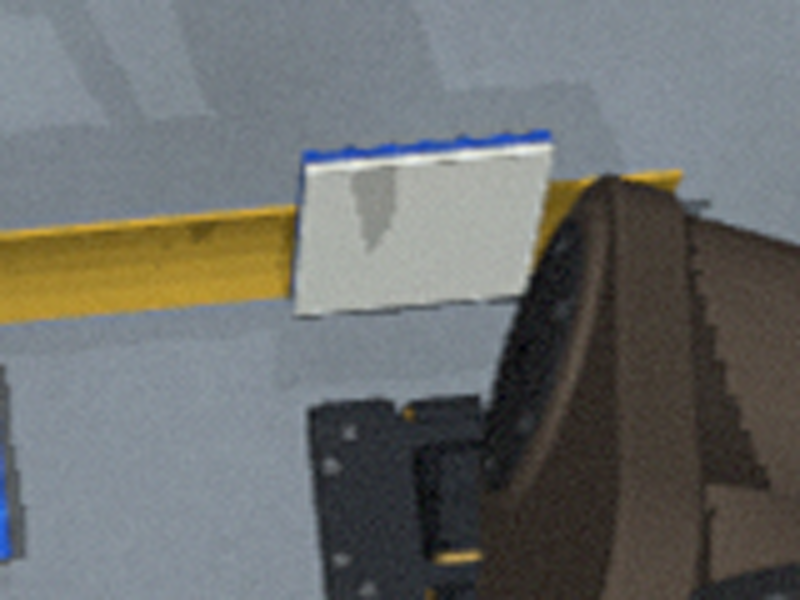

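Run:
```python
from pr import *
T=load("top7");S=load("scene7")
for a,b in [((310.8,132.6),(219,239.8)),((360.2,128.8),(174.5,257.5)),((310.8,130.5),(219.5,240.5)),((360,126.5),(175,259))]:
    p,e=tri(T,a,S,b);print(U(p).round(4),round(e,4))
```

```text
[ 0.0424 -0.0685  0.068 ] 0.0022
[ 0.0415 -0.1682  0.0676] 0.0039
[ 0.0461 -0.0687  0.07  ] 0.0018
[ 0.046  -0.1685  0.0683] 0.0033
```

The tile leans by itself. Triangulation puts its upper edge at (46,70) mm in the upstand frame, spanning v = -68 to -168 mm, which matches the text's (46,71). In the top crop the white face spans (300,165)–(550,310). I'll go over the tile and down behind it.

{"api": "jog_arm", "payload": {"increments": [{"delta_pos": [0, -4, -0.2], "yaw": 0}, {"delta_pos": [0, -4.5, 0], "yaw": 0}, {"delta_pos": [0, -4.5, 0], "yaw": 0}, {"delta_pos": [0, -4, 0], "yaw": 0}, {"delta_pos": [0, -1.2, 0], "yaw": 0}, {"delta_pos": [0, 0, 0], "yaw": 0}, {"delta_pos": [3, 0, 0], "yaw": 0}, {"delta_pos": [3, 0, 0], "yaw": 0}, {"delta_pos": [0, 0, 0], "yaw": 0}, {"delta_pos": [0, 0, 0], "yaw": 0}]}}

```text
clock: 11.9
tcp_pos: [0.6746, -0.0667, 0.1062]
ee_rot: [-1.271, 1.168, 1.269]
contact_force: [0.8, -0.2, 0.8]
gripper_width: 0.0598
```

```bash
python3 st.py
python3 - <<'E'
from h import *; from cell import ctrl
s=snap(ctrl,"scene","scene8");cv2.imwrite("pics/scene8c.png",cv2.resize(s["color"][160:290,100:290],None,fx=4,fy=4,interpolation=2))
snap(ctrl,"wrist","wrist8")
E
```

```text
t 11.9 upst [ 0.0715 -0.1186  0.1062] F [ 0.8 -0.2  0.8] w 0.0598
yaw err [-0.0004 -0.0002  0.0008]
```

View pics/scene8c.png

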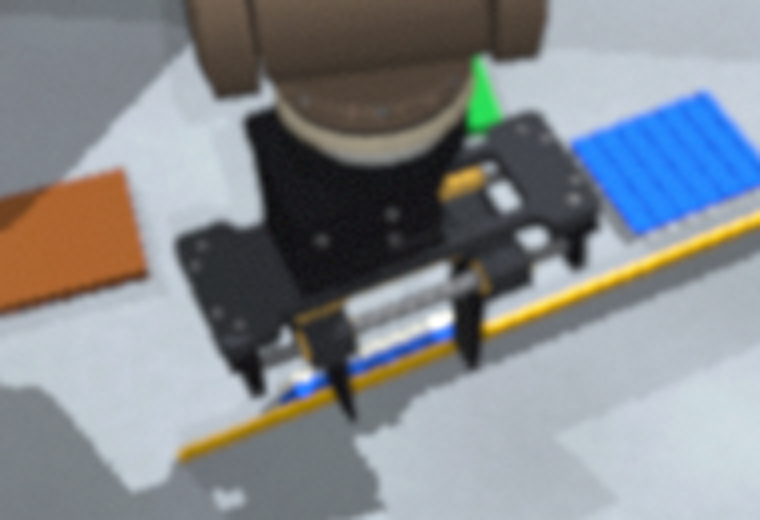

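View pics/wrist8.png

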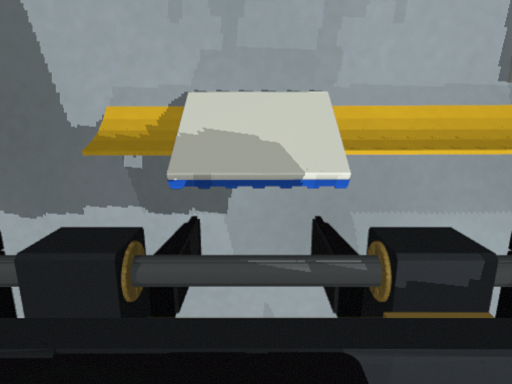

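The wrist picture shows the leaning tile's upper edge at (170–348,183) and the fingers behind it, centred (tips at 195 and 318). I'll lower and start pulling.

{"api": "jog_arm", "payload": {"increments": [{"delta_pos": [1.5, 0, 0], "yaw": 0}, {"delta_pos": [1.3, 0, 0], "yaw": 0}, {"delta_pos": [0, 0, 0], "yaw": 0}, {"delta_pos": [0, 0.7, 0], "yaw": 0}, {"delta_pos": [0, 0.7, 0], "yaw": 0}, {"delta_pos": [0, 0.7, 0], "yaw": 0}, {"delta_pos": [0, 0.7, 0], "yaw": 0}, {"delta_pos": [0, 0.7, 0], "yaw": 0}, {"delta_pos": [0, 0.7, 0], "yaw": 0}, {"delta_pos": [0, 0, 0], "yaw": 0}]}}

```text
clock: 13.25
tcp_pos: [0.6324, -0.07, 0.0772]
ee_rot: [-1.27, 1.169, 1.27]
contact_force: [0.3, -0.5, 0.0]
gripper_width: 0.0601
```

```bash
python3 st.py
python3 - <<'E'
from h import *; from cell import ctrl
s=snap(ctrl,"scene","scene9");cv2.imwrite("pics/scene9c.png",cv2.resize(s["color"][160:290,100:290],None,fx=4,fy=4,interpolation=2))
snap(ctrl,"wrist","wrist9")
E
```

```text
t 13.25 upst [ 0.0292 -0.1184  0.0772] F [ 0.3 -0.5  0. ] w 0.0601
yaw err [-0.0005  0.0002 -0.0002]
```

View pics/scene9c.png

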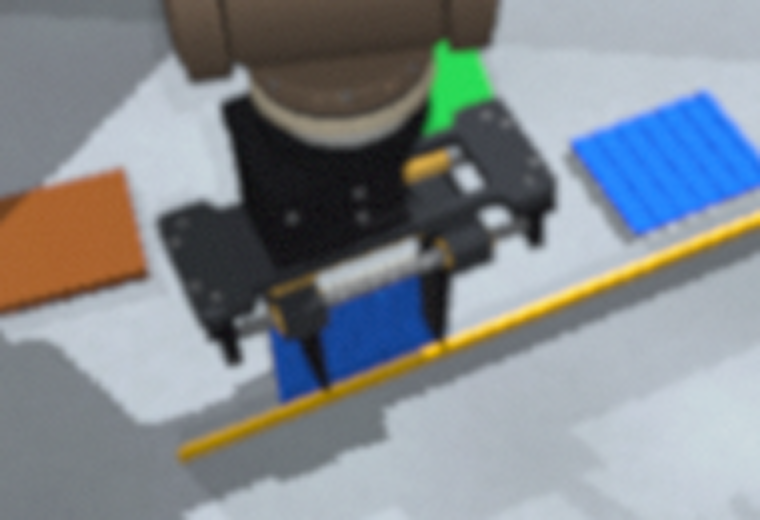

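View pics/wrist9.png

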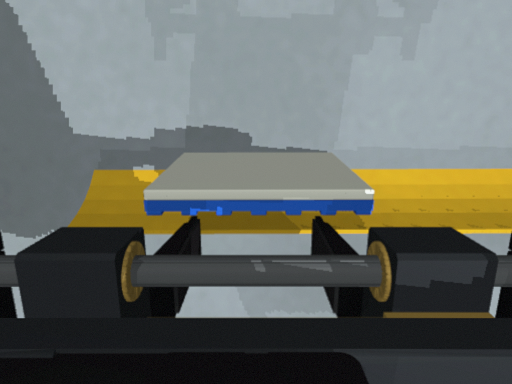

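The tile is steeper, its blue face visible at (350,340) in the scene crop and the fingers bearing on it above the lip. I'll keep pulling past vertical.

{"api": "jog_arm", "payload": {"increments": [{"delta_pos": [0, 0.6, 0], "yaw": 0}, {"delta_pos": [0, 0.6, 0], "yaw": 0}, {"delta_pos": [0, 0.6, 0], "yaw": 0}, {"delta_pos": [0, 0.6, 0], "yaw": 0}, {"delta_pos": [0, 0.6, 0], "yaw": 0}, {"delta_pos": [0, 0.6, 0], "yaw": 0}, {"delta_pos": [0, 0.6, 0], "yaw": 0}, {"delta_pos": [0, 0.5, 0], "yaw": 0}, {"delta_pos": [0, 0, 0], "yaw": 0}, {"delta_pos": [0, 0, 0], "yaw": 0}]}}

```text
clock: 14.6
tcp_pos: [0.5862, -0.0739, 0.0772]
ee_rot: [-1.27, 1.168, 1.27]
contact_force: [-0.3, -0.6, 0.1]
gripper_width: 0.0596
```

```bash
python3 st.py
python3 - <<'E'
from h import *; from cell import ctrl
s=snap(ctrl,"scene","scene10");cv2.imwrite("pics/scene10c.png",cv2.resize(s["color"][160:290,100:290],None,fx=4,fy=4,interpolation=2))
snap(ctrl,"wrist","wrist10")
E
```

```text
t 14.6 upst [-0.0172 -0.1184  0.0772] F [-0.3 -0.6  0.1] w 0.0596
yaw err [-0.0003 -0.      0.0003]
```

View pics/scene10c.png

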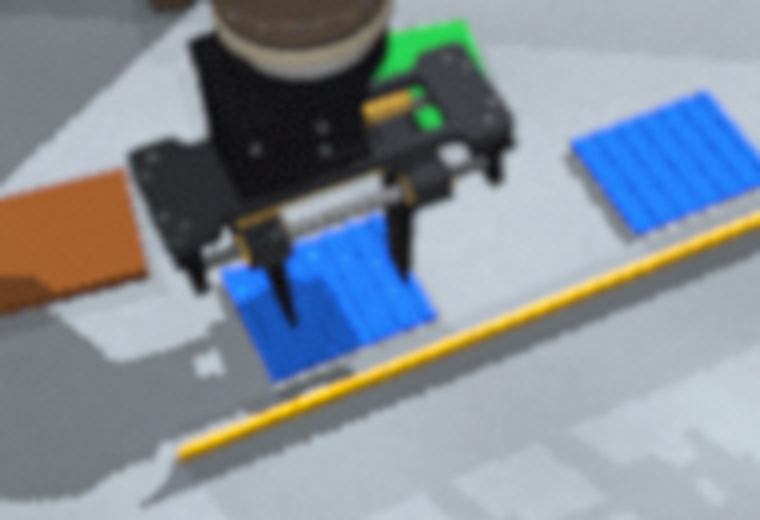

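View pics/wrist10.png

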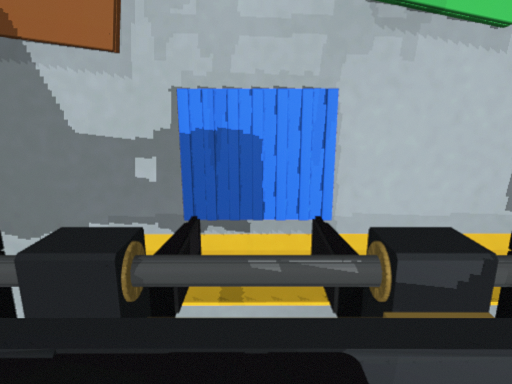

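The tile has fallen flat, ribs up, spanning (180,88)–(335,220) in the wrist picture. I'll go straight up, then back, to get a clear view.

{"api": "jog_arm", "payload": {"increments": [{"delta_pos": [-4, 0, 0], "yaw": 0}, {"delta_pos": [-6, 0, 0], "yaw": 0}, {"delta_pos": [-6, 0, 0], "yaw": 0}, {"delta_pos": [-2, 1.5, 0], "yaw": 0}, {"delta_pos": [0, 4, 0], "yaw": 0}, {"delta_pos": [0, 4, 0], "yaw": 0}, {"delta_pos": [0, 2, -2], "yaw": 0}, {"delta_pos": [0, 0, -4], "yaw": 0}, {"delta_pos": [0, 0, -4], "yaw": 0}, {"delta_pos": [0, 0, 0], "yaw": 0}]}}

```text
clock: 15.95
tcp_pos: [0.4798, -0.1851, 0.2569]
ee_rot: [-1.269, 1.17, 1.268]
contact_force: [-0.0, 0.3, -0.2]
gripper_width: 0.06
```

```bash
python3 st.py
python3 - <<'E'
from pr import *; from cell import ctrl
np.set_printoptions(precision=4,suppress=True)
S=snap(ctrl,"scene","scene11");T=snap(ctrl,"top","top11")
S0=load("scene0");T0=load("top0")
for nm,s,r in (("S",S,(150,290,80,240)),("S done",S,(150,290,241,340)),("S0 done",S0,(150,290,238,340)),("T done",T,(100,280,190,265)),("T0 done",T0,(100,280,190,265)),("T tile",T,(100,280,290,450))):
    m=mask(s,"blue");k=np.zeros_like(m);k[r[0]:r[1],r[2]:r[3]]=1;c=biggest(m&k)
    P=onplane(s,c.reshape(-1,2),.012)[:,:2].astype(np.float32)*1000
    b=cv2.minAreaRect(P);print(nm,b,U(np.array([b[0][0],b[0][1],12])/1000))
for s in (T0,T): print("bottle top",cv2.boundingRect(biggest(mask(s,"orange")&(np.arange(512)>70)[None]&(np.arange(512)<140)[None])))
E
```

```text
t 15.95 upst [-0.1325 -0.2203  0.2569] F [-0.   0.3 -0.2] w 0.06
yaw err [-0.0028 -0.0002  0.0001]
S ((551.3262939453125, -78.19450378417969), (85.28617095947266, 98.5867919921875), 5.13352632522583) [-0.0523 -0.1197  0.012 ]
S done ((529.944580078125, 150.04354858398438), (85.03074645996094, 99.1263427734375), 5.020723819732666) [-0.0546  0.1095  0.012 ]
S0 done ((530.12646484375, 149.9492950439453), (85.0662841796875, 99.91981506347656), 5.327809810638428) [-0.0544  0.1094  0.012 ]
T done ((526.08203125, 152.0580291748047), (84.49491882324219, 98.96597290039062), 5.222901344299316) [-0.0583  0.1118  0.012 ]
T0 done ((526.1849365234375, 152.00628662109375), (84.44721221923828, 99.02972412109375), 5.0773491859436035) [-0.0582  0.1117  0.012 ]
T tile ((547.6224365234375, -76.29383850097656), (84.65589904785156, 99.92658233642578), 4.82424783706665) [-0.0559 -0.1175  0.012 ]
bottle top (83, 161, 31, 32)
bottle top (82, 180, 25, 13)
```

View pics/scene11.png

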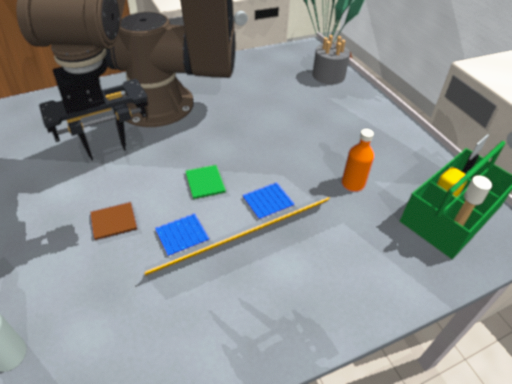

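View pics/top11.png

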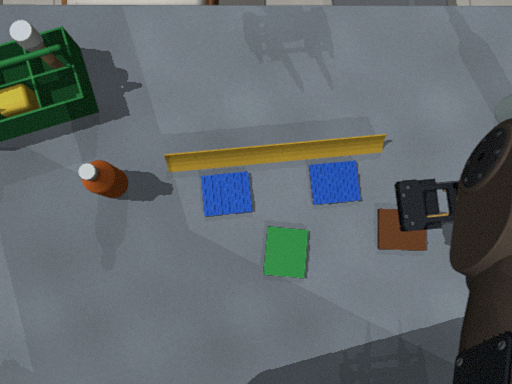

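Both pictures show the tile flat with blue ribs up, (181,235) in scene and (335,183) in top, square in front of the lip. The bottle's colour box came out different, although it looks unmoved, so I'll check it by image difference before handing in.

```bash
python3 - <<'E'
from pr import *; from cell import ctrl
for a,b,r in (("scene0","scene11",(125,195,335,380)),("top0","top11",(155,205,75,132))):
    A,B=[cv2.GaussianBlur(load(n)["color"],(0,0),1)[r[0]:r[1],r[2]:r[3]].astype(np.float32) for n in (a,b)]
    sh=cv2.phaseCorrelate(A.mean(2),B.mean(2));print(np.abs(A-B).mean(),np.abs(A-B).max(),sh)
E
python3 -c "
from cell import ctrl
print(ctrl.sign_off())"
```

```text
5.7126985 31.0 ((0.48356836081688925, -0.06173650580865342), 0.9413888607496097)
6.111228 26.0 ((-0.015910089667546146, -0.11528654001396887), 1.0479723939895629)
the job is handed in; nothing more can be done
None
```

I turned the white tile over as asked and handed the job in at about 16 s of the 42 s allowed; the hand-in reports no verdict.

- **Lean:** I pushed the tile's near edge to the upstand's foot, where it stopped and the force rose to about 14 N. I then backed off and it stayed leaning by itself. Two views put its upper edge at (46, 70) mm, against the text's (46, 71).
- **Tip:** I pulled the upper edge back from behind, above the lip, and the tile fell flat with its blue ribbed side up.
- **Final position:** The tile's centre is about 52–56 mm before the foot line (the two views differ by about 3.6 mm). It is square to the upstand within half a degree. The gripper is clear and its force reading is about zero.
- **Other tile:** It is unmoved, with less than 0.3 mm change in each view. The green and brown tiles look unmoved in the pictures; I did not measure them.
- **Orange bottle:** One check disagreed. The colour mask in the top view gave a different box for the bottle than at the start. Comparing before and after images showed a shift of at most 0.5 px, so I put the mismatch down to the colour threshold.

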